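# Jack up one side of the drawer unit and hold it

## Robot

A 6-joint arm with a two-finger parallel gripper is mounted at the origin on a cart in front of the work surface, level with it; the furniture and walls round the work are solid. World frame = base frame: x ahead of the robot, y to its left, z up, the work surface at z = 0. Lengths are in mm, angles in rad, forces in N, time in s.
With the tool pointing down it reaches from about 400 to 925 mm from the base axis. Payload 12.5 kg.
Tool frame: the origin (TCP) lies at the very end of the fingers, on their centre line; the grasp point (between the pads) lies 19 mm behind it; z points along the fingers, x is the direction in which the jaws open and shut, and the axes are right-handed (so a half turn about z gives the same grasp; the last joint's range is limited). The gripper opens to 95 mm and grips with 3 to 60 N. Pads are 20 mm wide; open, the fingers measure 119 mm over their backs; the gripper's body (75 mm by 180 mm) begins 59 mm behind the grasp point.
Start: joints at [0.589, 0.491, 1.559, -0, 1.092, -0.106], TCP at [480.034, 400.268, 214.661] pointing down, gripper open.
Joint ranges: [-3.1, 3.1], [-0.84, 2.19], [0.05, 2.79], [-1.13, 4.28], [0.06, 2.93], [-2.69, 2.69]. Speed limits (rad/s): [2.22, 2.22, 2.79, 3.14, 3.14, 3.14].

## Interface

Orientations are given as [roll, pitch, yaw] about the fixed x, y, z axes, in that order (R = Rz(yaw) Ry(pitch) Rx(roll)).
In Python, from cell import env gives the robot as it stands.
- The arm moves only by the tool arm_command, never from a script. Its argument "motion" is one flat list of numbers, 7 for each row, row after row: the opening, from -1 (shut) to 1 (fully open), then the shift along the tool's x, y, z in mm, then the turn, a rotation vector about the tool's x, y, z in degrees. In form: [fingers, dx, dy, dz, rx, ry, rz, fingers, dx, dy, dz, rx, ry, rz, ...]. A call has 1 to 20 rows; each row is the pose to reach, as a shift and turn from the pose commanded when the call began, along the tool's axes at that moment; what a row does not reach only later rows make up. A row lasts 1/10 s, in which the tool goes at most 50 mm and 8.59 degrees, less where a joint would pass 70% of its speed; a pose out of reach is approached as far as the arm can. A call with a gripper value outside its range is refused whole. The fingers move at their own pace and stop on an object; the grip force is fixed at half the most. Time passes only in rows, so rows that repeat a pose let the fingers close. It gives the time, the measured TCP pose, the force and the opening at its end, in the units of the state.
- env.state(): the state, without advancing time (a new reading comes with each control period).
- env.read_camera(name): name is "scene" or "top" or "wrist"; returns (picture, depth): 420x560x3 uint8, red, green, blue; 420x560 float32, mm along the optical axis (not along the pixel's ray), 0 where there is no reading.
- env.calibration(name): a dict with "fx", "fy", "cx", "cy" (pixels), "distortion" ([k1, k2, p1, p2, k3] as OpenCV has them; the pictures are not rectified), "cam_to_world" (4x4, takes a point from camera to world coordinates). Camera axes: x right, y down, z forward; pixel columns grow to the right and rows downward; lengths in mm; the calibration is good to about 2 mm. A picture is of the moment at which its call begins: read the wrist's pose just before it. calibration takes no time and is no camera call; for the wrist camera it gives the pose at the moment of the call.
- env.job_done(): hands the job in, once; it reports no verdict.
Trained networks look in the newest picture that a camera, given by its name, has taken for a name from the list of things; names that differ only in an ending like _2 or _b are one class to them, and where a whole thing is asked for, a point or a joint stands for the part that bears it (a point fixed in the world has none). Each returns a list of dicts, best first, with "confidence" (0 to 1); they miss things now and then, are a little off and sometimes report something else, mostly with a low value. They report only what shows in the picture. A call takes as long as a camera call.
- env.recognise(camera, label): "location" ([column, row] in pixels, amid what is visible of it).
- env.silhouettes(camera, label): "region" (420x560 bool, what is visible of it) and "location" ([column, row] in pixels, amid what is visible of it).
- env.spot_point(camera, label): "location" ([column, row] in pixels: a listed point, or the origin of a listed thing).
The state is a dict: "t": time; "joints": joint angles; "qvel": joint speeds; "tau": joint torques, N m; "eef_pos": TCP position; "tcp_rot": TCP orientation; "ft_force": force on the tool from outside, world axes, zero at the start; "moment": the same for the moment, N m; "opening": opening from 0.0 (shut) to 1.0 (fully open).
Only numpy, scipy, OpenCV 4.12 (cv2) and the standard library are available. Lean on these libraries where they do the work, as an engineer would, in place of code of your own. Each camera call takes 0.05 s, during which the arm holds its last target.

## Task

A rubber foot of the small white bench drawer unit is to be changed. Push its open drawer fully home, then set the little lever jack flat on the bench with the centre of its saddle under the marked lift point of the unit's side rail (round boss below, washer and bolt head on top), with the jack's handle still up, and press the handle all the way down so that the jack raises that side of the unit. Finish while still holding the handle down; do not shove the unit along the bench, lift it by hand, or disturb the bottle, the timer and the carton.

Things in the scene. Friction and masses are not known exactly. Their poses are not given: they have to be found in the camera images.
- unit: white bench drawer unit, 140 (its x) x 170 (its y) x 82 mm high, about 2.2 kg, loose on four rubber feet 12 mm high. Origin: centre of its underside at table level; its x points from its front to its back, its drawer front faces its -x, z up. An aluminium lift rail sticks out 50 mm from its +y side (that side face is at y = +85 mm): 110 mm long along x, centred at x = 0, plate underside 60 mm and top 66 mm above the table
- lift_point (a point): the marked lift point: centre of the lower face of a round rubber boss (24 mm across, 4 mm deep) under the lift rail; in the unit's frame at (0, 112, 56) mm, so 56 mm above the table before lifting and 27 mm out from the unit's side face. A steel washer and bolt head right above it on the top of the rail (highest at 72 mm) mark it
- near_feet (a point): point at foot level below the unit's side that carries the rail, in the unit's frame at (0, 70, 0) mm; at table height until that side is lifted
- drawer (a joint): how far the unit's only drawer is open, m: 0 = fully home (hard stop), at most 0.070; it slides out towards the unit's -x with about 1.2 N of friction and stays where it is left
- drawer_knob (a point): centre of the front end of the drawer's round steel knob (20 mm across, stands 16 mm out from the middle of the flat 160 x 58 mm drawer front), 47 mm above the table; with the drawer home it lies 94 mm in front (-x) of the unit's origin
- jack: small grey-painted steel lever jack, 0.76 kg, loose. Origin: centre of the underside of its body, on the table; z up. Base plate 60 (x) x 178 (y) x 8 mm, from y = -83 to +95 mm. Its saddle is at its -y end, its handle reaches to its +y end. Turned like the unit (same yaw), the jack goes in under the rail from the unit's +y side, saddle first
- jack_grip (a point): place to grasp the jack: between its two upright side plates, at (0, 0, 40) mm in the jack's frame. Over the plates' outsides it is 44 mm wide (along its x); the plates are 60 mm long (y) and reach from 8 to 58 mm above the table; the handle comes out between them on the +y side
- saddle_top (a point): centre of the top of the jack's round saddle (32 mm across), at (0, -65, 48) mm in the jack's frame with the handle up, so it passes 8 mm under the boss; it rises straight up, by up to 22 mm
- handle (a joint): jack handle, rad: 0 = up (sprung back there when let go), 0.49 = fully down (stop). The saddle rises 45 mm per rad: it meets the boss at about 0.18 rad. Pushing it down at the pad takes about 2 N free and 5 to 9 N when lifting the unit
- handle_pad (a point): centre of the top of the square rubber pad (36 x 36 x 10 mm) at the handle's free end, to be pushed down from above; about 83 mm above the table with the handle up and about 36 mm when down. It swings about a pivot along the jack's x at (0, -5, 45) mm in the jack's frame, and its y in that frame is about +84 mm up, +92 mm down
- medium_a: bystander: small capped bottle, 44 x 45 x 88 mm, origin under its centre
- timer: bystander: white bench timer, 41 x 68 x 55 mm, origin under its centre
- carton: bystander: small carton, 50 x 74 x 32 mm, origin under its centre

How it is judged:
By the outcome, as a careful person would: the job done as asked, in the order asked, and still so for the second after the job is handed in, while the arm keeps its last pose, push and grip.
It also fails if it takes over 67 s, if anything falls off the work surface, if the arm or the gripper's body presses on something with over 40 N, if the wrist force passes 120 N, or if a joint passes its speed limit or range.

## Working session

There is one attempt and no reset: what is moved stays moved. The work goes in short steps, Python scripts to look and compute and a tool call to move; the robot and the scene stay as the last step left them, time stands still between calls to the robot, and variables do not carry over. Pictures are saved under pics/ and viewed, and the job is handed in when it is done.

Besides the shell and the picture viewer there is one more tool, called after "Request:" as name(argument=value, ...), one argument or row to a line, values as JSON. arm_command: Moves the arm, as the interface text tells. Its arguments: {"type":"object","properties":{"motion":{"type":"array","items":{"type":"number"}}},"required":["motion"]}

```bash
ls; mkdir -p pics; python3 - <<'E'
from cell import env
import cv2,json
print(env.state())
for n in ["scene","top","wrist"]:
    p,d=env.read_camera(n); cv2.imwrite(f"pics/{n}0.png",p[:,:,::-1])
    print(n,{k:(v if k!='cam_to_world' else [[round(float(a),3) for a in r] for r in v]) for k,v in env.calibration(n).items()})
E
```

```text
pics
{'t': 0.0, 'joints': array([ 5.89405045e-01,  4.91584785e-01,  1.55945893e+00,  2.01839989e-05,
        1.09170456e+00, -1.05586785e-01]), 'qvel': array([ 1.37564060e-03, -1.18779689e-04,  6.54087719e-04, -7.88448357e-05,
        1.71303621e-03,  5.74122902e-04]), 'tau': array([-7.52213382e-04, -6.12660527e+01, -2.58169323e+01,  6.91690715e-02,
        4.83899598e-02, -1.04323481e-04]), 'eef_pos': array([479.80567365, 400.12532395, 214.04281433]), 'tcp_rot': array([-3.14145306e+00,  1.14730062e-03,  6.94982595e-01]), 'ft_force': array([ 0.16180984, -0.30804922,  0.20976145]), 'moment': array([ 0.03887059,  0.04990526, -0.03343699]), 'opening': 0.9971281477286619}
scene {'fx': 545.7654428492987, 'fy': 545.7654428492987, 'cx': 274.0051808591565, 'cy': 209.5854435476041, 'distortion': array([-0.21095068,  0.        ,  0.        ,  0.        ,  0.        ]), 'cam_to_world': [[-0.189, 0.695, -0.694, 1470.196], [0.982, 0.12, -0.148, 219.919], [-0.02, -0.709, -0.705, 1067.405], [0.0, 0.0, 0.0, 1.0]]}
top {'fx': 528.1037371409302, 'fy': 528.1037371409302, 'cx': 282.4886621400258, 'cy': 204.8239301508839, 'distortion': array([-0.18236395,  0.        ,  0.        ,  0.        ,  0.        ]), 'cam_to_world': [[0.007, -0.997, 0.08, 376.006], [-1.0, -0.006, 0.011, -15.162], [-0.01, -0.08, -0.997, 1624.764], [0.0, 0.0, 0.0, 1.0]]}
wrist {'fx': 291.71297491619305, 'fy': 291.71297491619305, 'cx': 281.4081279089466, 'cy': 207.76384621453028, 'distortion': array([-0.0522472,  0.       ,  0.       ,  0.       ,  0.       ]), 'cam_to_world': [[0.768, 0.614, 0.183, 427.858], [0.64, -0.736, -0.219, 463.329], [0.0, 0.286, -0.958, 385.288], [0.0, 0.0, 0.0, 1.0]]}
```

View pics/scene0.png

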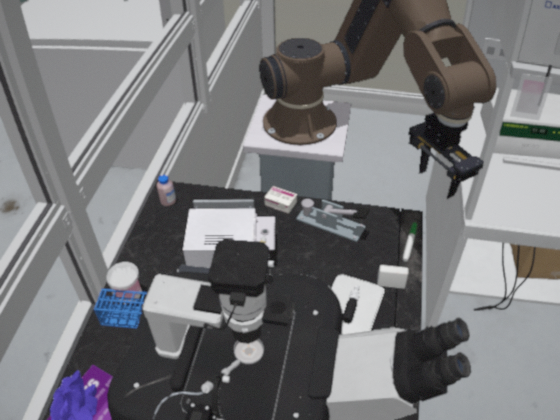

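View pics/top0.png

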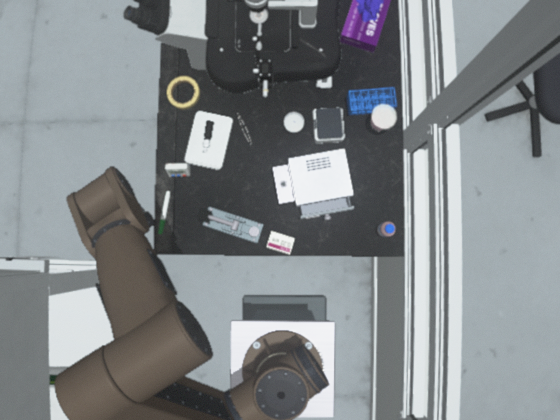

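View pics/wrist0.png

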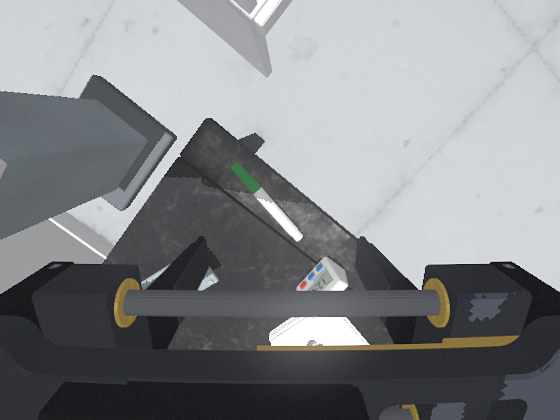

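```bash
cat > h.py <<'E'
from cell import env
import numpy as np, cv2
def ray(c,uv):
    K=np.array([[c['fx'],0,c['cx']],[0,c['fy'],c['cy']],[0,0,1]])
    n=cv2.undistortPoints(np.array(uv,float).reshape(-1,1,2),K,np.array(c['distortion'])).reshape(-1,2)
    return np.c_[n,np.ones(len(n))]
def atz(c,uv,z):
    T=np.array(c['cam_to_world']);r=ray(c,uv)@T[:3,:3].T;o=T[:3,3]
    return o+r*((z-o[2])/r[:,2])[:,None]
def cloud(c,mask,d):
    v,u=np.nonzero(mask&(d>0));T=np.array(c['cam_to_world'])
    return (ray(c,np.c_[u,v])*d[v,u][:,None])@T[:3,:3].T+T[:3,3],np.c_[u,v]
def proj(c,P):
    T=np.linalg.inv(np.array(c['cam_to_world']))
    K=np.array([[c['fx'],0,c['cx']],[0,c['fy'],c['cy']],[0,0,1]])
    rv=cv2.Rodrigues(T[:3,:3])[0]
    return cv2.projectPoints(np.array(P,float).reshape(-1,1,3),rv,T[:3,3].copy(),K,np.array(c['distortion']))[0].reshape(-1,2)
E
python3 - <<'E'
from h import *
Z={'unit':0,'lift_point':56,'drawer_knob':47,'jack':0,'jack_grip':40,'saddle_top':48,'handle_pad':83,'medium_a':0,'timer':0,'carton':0}
for n in ['top','scene']:
    c=env.calibration(n);p,d=env.read_camera(n);np.savez(f'{n}0.npz',p=p,d=d)
    for l,z in Z.items():
        for r in env.spot_point(n,l)[:2]:
            print(n,l,round(r['confidence'],2),np.round(r['location'],1),np.round(atz(c,[r['location']],z)[0]))
    im=cv2.resize(p[130:280,140:420] if n=='top' else p[160:310,130:410],None,fx=2.8,fy=2.8,interpolation=2)
    cv2.imwrite(f'pics/{n}0z.png',im[:,:,::-1])
    for l in ['unit','jack']:
        for r in env.silhouettes(n,l)[:1]:
            P,uv=cloud(c,r['region'],d)
            print(l,r['confidence'],len(P))
            np.savez(f'{n}_{l}.npz',P=P,uv=uv)
            if n=='top':
                if l=='unit':
                    q=P[(P[:,2]>74)&(P[:,2]<90)]
                    print('top',np.median(q[:,2]),cv2.minAreaRect(q[:,:2].astype(np.float32)))
                    q=P[(P[:,2]>60)&(P[:,2]<73)]
                    print('rail?',len(q),cv2.minAreaRect(q[:,:2].astype(np.float32)))
                else:
                    print(cv2.minAreaRect(P[:,:2].astype(np.float32)), np.histogram(P[:,2],20))
E
```

```text
top unit 0.68 [318.4 182.6] [ 576. -109.    0.]
top lift_point 0.73 [283.  184.1] [564.   0.  56.]
top drawer_knob 0.89 [324.9 220.1] [ 457. -126.   47.]
top jack 0.64 [235.9 224.2] [445. 146.   0.]
top jack_grip 0.9 [235.3 224.9] [441. 143.  40.]
top saddle_top 0.46 [383.2 228.8] [ 432. -301.   48.]
top saddle_top 0.41 [253.4 229.1] [429.  88.  48.]
top handle_pad 0.54 [208.8 216.6] [463. 218.  83.]
top handle_pad 0.35 [234.7 222.3] [447. 141.  83.]
top medium_a 0.61 [384.1 228.7] [ 434. -313.    0.]
top timer 0.58 [180.  167.8] [620. 324.   0.]
top carton 0.94 [280.6 244.2] [385.   7.   0.]
top carton 0.19 [178.2 167.5] [621. 330.   0.]
unit 0.89 4232
top 82.89028283578011 ((562.182861328125, -93.40901947021484), (180.73655700683594, 212.96205139160156), 10.626714706420898)
rail? 594 ((550.3023071289062, -88.19354248046875), (172.4022674560547, 233.39599609375), 2.0413401126861572)
jack 0.86 1298
((449.1646728515625, 166.50466918945312), (207.9612274169922, 63.71073913574219), 72.15003204345703) (array([ 30,  66, 225, 328, 101,  32,  31,   6,   1,   7,  41,  72,  91,
        63,  1
[... 226 characters left out ...]
86443, 64.06284994,
       69.12483545, 74.18682096, 79.24880647, 84.31079198, 89.3727775 ,
       94.43476301]))
scene unit 0.97 [222.7 248. ] [ 582. -109.    0.]
scene unit 0.35 [392.8 281.2] [616. 333.   0.]
scene lift_point 0.76 [264.8 238.5] [579.   4.  56.]
scene jack 0.98 [330.9 222. ] [440. 157.   0.]
scene jack_grip 0.91 [327.6 213.3] [449. 147.  40.]
scene saddle_top 0.41 [308.4 205. ] [434.  93.  48.]
scene saddle_top 0.27 [282.5 200.8] [430.  22.  48.]
scene handle_pad 0.82 [363.3 211.7] [470. 239.  83.]
scene medium_a 0.8 [168.  201.9] [ 441. -308.    0.]
scene timer 0.86 [393.5 281.8] [618. 334.   0.]
scene carton 0.9 [281.9 202.3] [387.  12.   0.]
unit 0.81 3925
jack 0.63 1641
```

View pics/top0z.png

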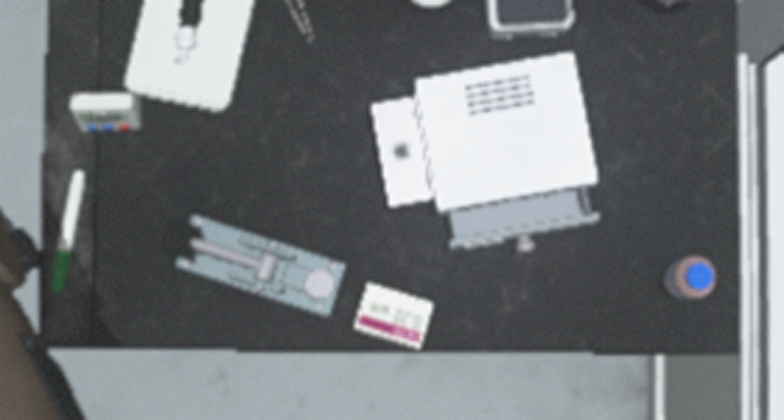

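View pics/scene0z.png

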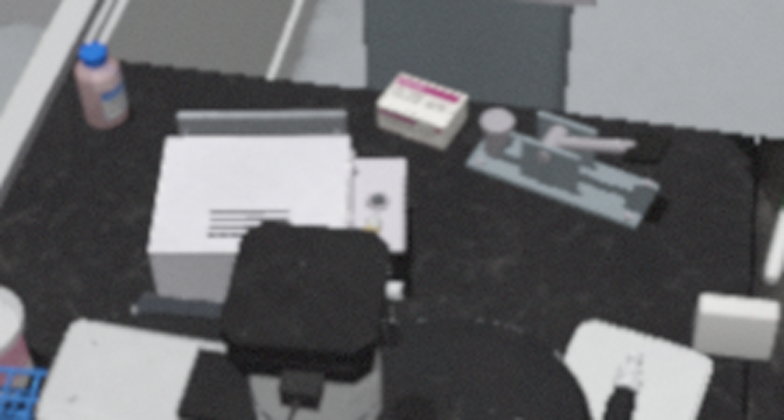

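```bash
cat > fit.py <<'E'
from h import *
from scipy.optimize import minimize
def R(a): return np.array([[np.cos(a),-np.sin(a)],[np.sin(a),np.cos(a)]])
def outline(pts,n=40):
    o=[]
    for a,b in zip(pts,np.roll(pts,-1,0)): o.append(a+(b-a)*np.linspace(0.03,.97,n)[:,None])
    return np.vstack(o)
def place(pts,x):
    q=np.array(pts,float).copy(); q[:,:2]=q[:,:2]@R(x[2]).T+x[:2]; return q
def box(x0,x1,y0,y1,z): return np.array([[x0,y0,z],[x1,y0,z],[x1,y1,z],[x0,y1,z]],float)
def gmag(p,s):
    g=cv2.GaussianBlur(cv2.cvtColor(p,cv2.COLOR_RGB2GRAY).astype(np.float32),(0,0),s)
    return np.minimum(np.hypot(cv2.Sobel(g,cv2.CV_32F,1,0),cv2.Sobel(g,cv2.CV_32F,0,1)),120)
def fit(views,polys,x0,ss=(3,1.5,.8)):
    x=np.array(x0,float)
    O=[outline(p) for p in polys]
    for s in ss:
        G=[(c,gmag(p,s)) for c,p in views]
        def f(v):
            y=v*[1,1,.01]; t=0
            for c,g in G:
                for o in O:
                    uv=proj(c,place(o,y)).astype(np.float32)
                    t-=cv2.remap(g,uv[:,0],uv[:,1],cv2.INTER_LINEAR).mean()
            return t
        best=minimize(f,x/[1,1,.01],method='Nelder-Mead',options=dict(initial_simplex=np.array([x/[1,1,.01]]+[x/[1,1,.01]+d for d in np.eye(3)*(4*s)]),xatol=.02,fatol=1e-3))
        x=best.x*[1,1,.01]
    return x,best.fun
E
python3 - <<'E'
from fit import *
V={n:(env.calibration(n),np.load(f'{n}0.npz')['p']) for n in ['top','scene']}
U=[box(-70,70,-85,85,82)]; J=[box(-30,30,-83,95,8)]; RL=[box(-55,55,85,135,66)]
for names in (['top'],['scene'],['top','scene']):
    v=[V[n] for n in names]
    for nm,P,x0 in (('unit',U,(578,-108,.17)),('unit+rail',U+RL,(578,-108,.17)),('jack',J,(446,147,-.31))):
        x,f=fit(v,P,x0); print(names,nm,np.round(x,3),round(f,1), 'lift',np.round(place([[0,112,56]],x)[0],1) if nm!='jack' else '')
for n,(c,p) in V.items():
    # bolt
    im=p.copy()
    big=cv2.resize(im,None,fx=4,fy=4,interpolation=2)
    xu=fit([V['top'],V['scene']],U+RL,(578,-108,.17))[0]; xj=fit([V['top'],V['scene']],J,(446,147,-.31))[0]
    for P,x in ((U+RL,xu),(J,xj)):
        for q in P: cv2.polylines(big,[np.int32(proj(c,place(q,x))*4+2)],True,(255,0,0),1)
    for pt in place([[0,112,72]],xu): cv2.circle(big,tuple(np.int32(proj(c,[pt])[0]*4+2)),3,(0,255,0),-1)
    for pt in place([[0,-65,48],[0,84,83]],xj): cv2.circle(big,tuple(np.int32(proj(c,[pt])[0]*4+2)),3,(0,255,0),-1)
    b=big[560:1060,720:1500] if n=='top' else big[700:1240,660:1460]
    cv2.imwrite(f'pics/{n}fit.png',b[:,:,::-1])
E
```

```text
['top'] unit [ 5.85074e+02 -1.10081e+02  1.81000e-01] -108.6 lift [5.649e+02 1.000e-01 5.600e+01]
['top'] unit+rail [ 5.84575e+02 -1.10379e+02  1.82000e-01] -213.8 lift [ 5.643e+02 -2.000e-01  5.600e+01]
['top'] jack [ 4.42118e+02  1.45966e+02 -2.99000e-01] -112.1 lift 
['scene'] unit [ 5.87338e+02 -1.08479e+02  1.69000e-01] -98.1 lift [568.5   1.9  56. ]
['scene'] unit+rail [ 5.85752e+02 -1.08333e+02  2.16000e-01] -192.3 lift [561.8   1.1  56. ]
['scene'] jack [ 4.46200e+02  1.50419e+02 -2.95000e-01] -113.3 lift 
['top', 'scene'] unit [ 5.86696e+02 -1.08878e+02  1.79000e-01] -206.1 lift [566.8   1.3  56. ]
['top', 'scene'] unit+rail [ 5.85775e+02 -1.09073e+02  1.99000e-01] -403.5 lift [563.7   0.7  56. ]
['top', 'scene'] jack [ 4.44374e+02  1.49764e+02 -2.99000e-01] -218.6 lift
```

View pics/topfit.png

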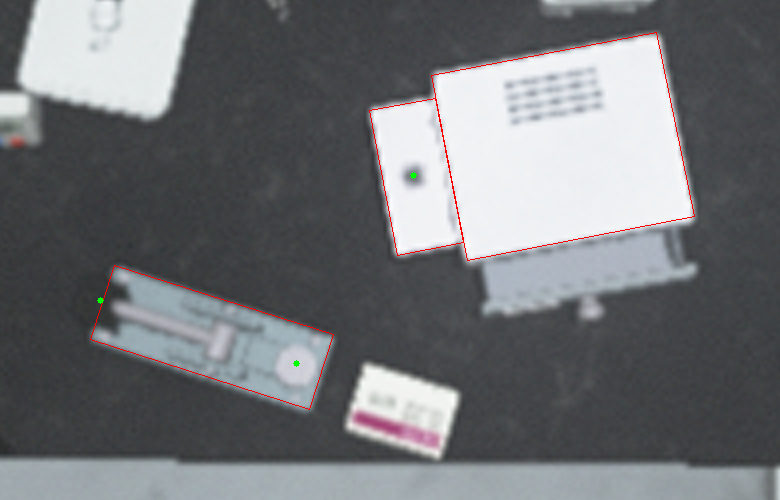

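View pics/scenefit.png

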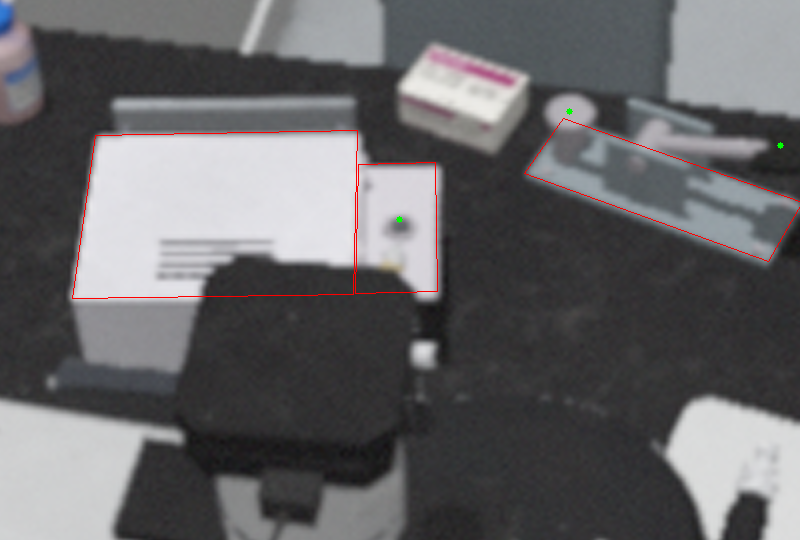

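```bash
cat > go.py <<'E'
from h import *
from scipy.spatial.transform import Rotation as Ro
def rel(pos,yaw):
    s=env.state(); A=Ro.from_euler('xyz',s['tcp_rot']); B=Ro.from_euler('xyz',[np.pi,0,yaw])
    d=A.inv().apply(np.array(pos)-s['eef_pos']); r=(A.inv()*B).as_rotvec(degrees=True)
    print('shift',np.round(d,1),'rot',np.round(r,1))
E
python3 -c "
from go import *
rel([423,-139,170],.181-np.pi/2)"
```

```text
shift [-389.2  377.6   44.6] rot [ -0.   -0.  119.5]
```

Request:
arm_command(
  motion=[-1, -389, 378, 44, 0, 0, 119.5, -1, -389, 378, 44, 0, 0, 119.5, -1, -389, 378, 44, 0, 0, 119.5, -1, -389, 378, 44, 0, 0, 119.5, -1, -389, 378, 44, 0, 0, 119.5, -1, -389, 378, 44, 0, 0, 119.5, -1, -389, 378, 44, 0, 0, 119.5, -1, -389, 378, 44, 0, 0, 119.5, -1, -389, 378, 44, 0, 0, 119.5, -1, -389, 378, 44, 0, 0, 119.5, -1, -389, 378, 44, 0, 0, 119.5, -1, -389, 378, 44, 0, 0, 119.5, -1, -389, 378, 44, 0, 0, 119.5, -1, -389, 378, 44, 0, 0, 119.5, -1, -389, 378, 44, 0, 0, 119.5, -1, -389, 378, 44, 0, 0, 119.5, -1, -389, 378, 44, 0, 0, 119.5, -1, -389, 378, 44, 0, 0, 119.5],
)

```text
t: 3.25
eef_pos: [423.4, -139.1, 170.7]
tcp_rot: [-3.141, -0.0, -1.389]
ft_force: [0.4, 1.5, 0.3]
opening: 0.003
```

```bash
python3 - <<'E'
from fit import *
import go
s=env.state();print(s['eef_pos'],s['tcp_rot'],s['joints'],s['opening'])
c=env.calibration('wrist');p,d=env.read_camera('wrist')
np.savez('wrist1.npz',p=p,d=d)
x,f=fit([(c,p)],[box(-70,70,-85,85,82),box(-55,55,85,135,66)],(585.5,-109.5,.181));print(x,f)
x2,f=fit([(c,p)],[box(-70,70,-85,85,82)],(585.5,-109.5,.181));print(x2,f)
for r in env.spot_point('wrist','drawer_knob')[:2]: print(r,atz(c,[r['location']],47))
for r in env.spot_point('wrist','lift_point')[:2]: print(r,atz(c,[r['location']],72))
im=p.copy()
for q in [box(-70,70,-85,85,82),box(-55,55,85,135,66)]: cv2.polylines(im,[np.int32(proj(c,place(q,x))).reshape(-1,1,2)],True,(255,0,0),1)
cv2.imwrite('pics/wrist1.png',im[:,:,::-1])
E
```

```text
[ 423.36694955 -139.07151013  170.66401585] [-3.14143734e+00 -3.17890848e-05 -1.38853940e+00] [-4.65853822e-01  2.99339771e-01  2.03328041e+00  9.45659392e-05
  8.08829463e-01  9.22620299e-01] 0.0032447066248818203
[ 5.84901863e+02 -1.07111107e+02  1.84120782e-01] -112.62574005126953
[ 5.85961493e+02 -1.08807915e+02  1.80630189e-01] -59.33191680908203
{'location': [282.2, 163.3], 'confidence': 0.55} [[ 462.69332845 -131.42383158   47.        ]]
{'location': [157.0, 22.8], 'confidence': 0.65} [[563.36019353  -6.44289359  72.        ]]
```

View pics/wrist1.png

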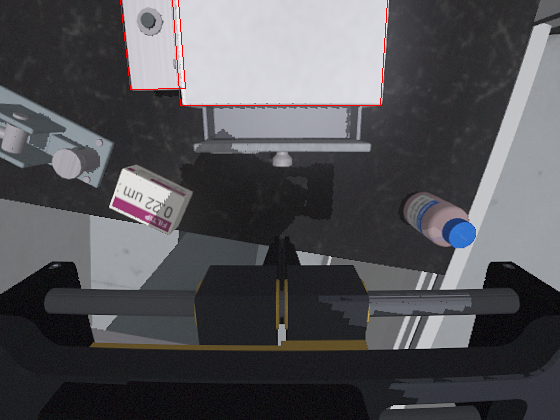

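Request:
arm_command(
  motion=[-1, 0, 0, 45, 0, 0, 0, -1, 0, 0, 90, 0, 0, 0, -1, 0, 0, 125, 0, 0, 0, -1, 0, 0, 132, 0, 0, 0, -1, 0, 0, 132, 0, 0, 0, -1, 0, -10, 132, 0, 0, 0, -1, 0, -18, 132, 0, 0, 0, -1, 0, -24, 132, 0, 0, 0, -1, 0, -30, 132, 0, 0, 0, -1, 0, -35, 132, 0, 0, 0, -1, 0, -40, 132, 0, 0, 0, -1, 0, -45, 132, 0, 0, 0, -1, 0, -48, 132, 0, 0, 0, -1, 0, -50, 132, 0, 0, 0, -1, 0, -50, 132, 0, 0, 0],
)

```text
t: 4.9
eef_pos: [472.8, -130.2, 38.6]
tcp_rot: [-3.141, -0.0, -1.391]
ft_force: [-1.4, -0.0, -0.2]
opening: 0.004
```

```bash
cat > look.py <<'E'
from fit import *
import sys
n,cam=sys.argv[1],sys.argv[2]
s=env.state();print(s['t'],s['eef_pos'],s['ft_force'])
c=env.calibration(cam);p,d=env.read_camera(cam)
np.savez(n+'.npz',p=p,d=d,T=c['cam_to_world'])
cv2.imwrite(f'pics/{n}.png',p[:,:,::-1])
E
python3 look.py w2 wrist
```

```text
4.9 [ 472.77733143 -130.19853069   38.56000032] [-1.3961366  -0.03909742 -0.22415046]
```

View pics/w2.png

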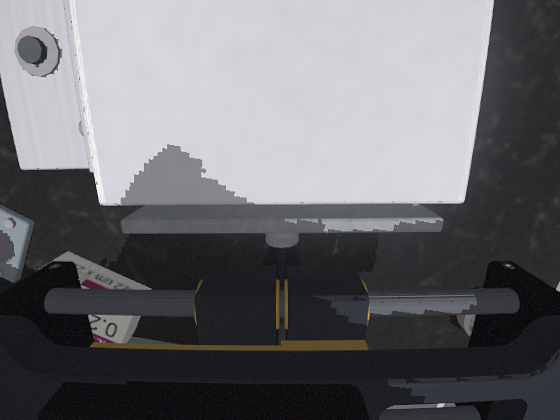

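Request:
arm_command(
  motion=[-1, 0, -2, 0, 0, 0, 0, -1, 0, -4, 0, 0, 0, 0, -1, 0, -6, 0, 0, 0, 0, -1, 0, -7, 0, 0, 0, 0, -1, 0, -7, 0, 0, 0, 0],
)

```text
t: 5.45
eef_pos: [479.6, -128.9, 38.6]
tcp_rot: [-3.141, -0.0, -1.391]
ft_force: [-0.2, -0.8, 0.7]
opening: 0.004
```

Request:
arm_command(
  motion=[-1, 0, -1, 0, 0, 0, 0, -1, 0, -1, 0, 0, 0, 0],
)

```text
t: 5.65
eef_pos: [480.5, -128.8, 38.6]
tcp_rot: [-3.141, 0.0, -1.391]
ft_force: [0.0, -0.8, -0.1]
opening: 0.006
```

Request:
arm_command(
  motion=[-1, 0, -1, 0, 0, 0, 0, -1, 0, -1, 0, 0, 0, 0],
)

```text
t: 5.85
eef_pos: [481.4, -128.6, 38.7]
tcp_rot: [3.142, 0.0, -1.391]
ft_force: [-0.5, -0.3, 0.5]
opening: 0.007
```

```bash
python3 look.py w3 wrist
```

```text
5.85 [ 481.36813384 -128.59561688   38.65159486] [-0.46650502 -0.27703599  0.45360698]
```

View pics/w3.png

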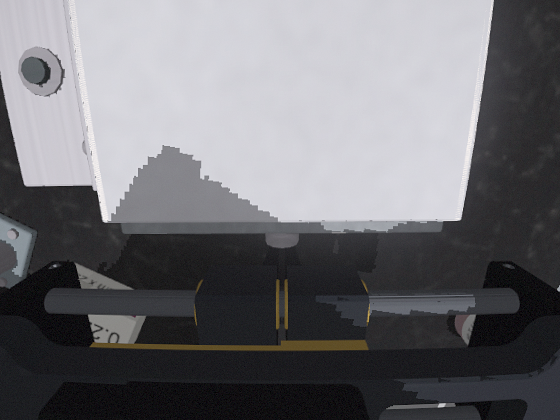

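Request:
arm_command(
  motion=[-1, 0, -1, 0, 0, 0, 0, -1, 0, -1, 0, 0, 0, 0],
)

```text
t: 6.1
eef_pos: [481.4, -128.5, 38.6]
tcp_rot: [3.14, 0.001, -1.39]
ft_force: [-7.3, -4.3, 3.4]
opening: 0.004
```

Request:
arm_command(
  motion=[-1, 0, -1, 0, 0, 0, 0, -1, 0, -1, 0, 0, 0, 0],
)

```text
t: 6.3
eef_pos: [481.7, -128.2, 38.6]
tcp_rot: [3.138, 0.001, -1.39]
ft_force: [-10.0, -5.4, 6.4]
opening: 0.007
```

Request:
arm_command(
  motion=[-1, 0, -1, 0, 0, 0, 0, -1, 0, -1, 0, 0, 0, 0],
)

```text
t: 6.5
eef_pos: [482.2, -127.9, 38.6]
tcp_rot: [3.137, 0.002, -1.39]
ft_force: [-13.0, -4.9, 7.9]
opening: 0.002
```

Request:
arm_command(
  motion=[-1, 0, 8, 0, 0, 0, 0, -1, 0, 20, 0, 0, 0, 0, -1, 0, 40, -30, 0, 0, 0, -1, 0, 50, -80, 0, 0, 0, -1, 0, 50, -125, 0, 0, 0, -1, 0, 50, -130, 0, 0, 0, -1, 0, 50, -130, 0, 0, 0],
)

```text
t: 7.2
eef_pos: [435.2, -137.2, 169.7]
tcp_rot: [-3.139, -0.002, -1.391]
ft_force: [-0.3, -0.4, -0.3]
opening: 0.005
```

```bash
python3 look.py w4 wrist; python3 - <<'E'
from fit import *
import go
c=env.calibration('wrist');p=np.load('w4.npz')['p']
c['cam_to_world']=np.load('w4.npz')['T']
x,f=fit([(c,p)],[box(-70,70,-85,85,82),box(-55,55,85,135,66)],(585.5,-109.5,.181));print(x,f)
x2,f=fit([(c,p)],[box(-70,70,-85,85,82)],(585.5,-109.5,.181));print(x2,f)
ct=env.calibration('top');p,d=env.read_camera('top');np.savez('top1.npz',p=p,d=d)
for P in ([box(-70,70,-85,85,82)],[box(-70,70,-85,85,82),box(-55,55,85,135,66)]):print(fit([(ct,p)],P,(585.5,-109.5,.181)))
for r in env.spot_point('wrist','drawer_knob')[:2]: 
    k=atz(c,[r['location']],47)[0]; print(r,k,(k[:2]-x[:2])@R(x[2]))
go.rel([443.5,148,160],-.298)
E
```

```text
7.2 [ 435.19744692 -137.2437973   169.68144959] [-0.2662163  -0.40281576 -0.30978827]
[ 5.86326263e+02 -1.06982329e+02  1.82122734e-01] -111.71269226074219
[ 5.78416879e+02 -1.09899957e+02  1.81628519e-01] -57.15690994262695
(array([ 5.87008883e+02, -1.09455623e+02,  1.81282117e-01]), np.float64(-103.19535827636719))
(array([ 5.86869580e+02, -1.09813132e+02,  1.85204797e-01]), np.float64(-207.14990234375))
{'location': [282.6, 143.8], 'confidence': 0.88} [ 494.05739704 -126.76626888   47.        ] [-94.3260924   -2.74522595]
shift [-278.5  -59.9    7.6] rot [  0.    0.1 -62.6]
```

View pics/w4.png

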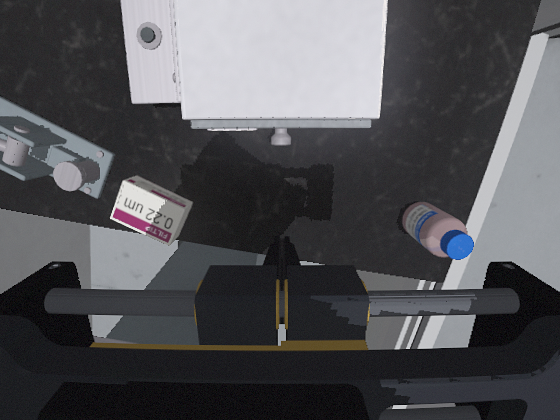

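```bash
python3 -c "
from go import *
rel([425,70,180],-.298)"
```

```text
shift [-205.1  -27.7  -12.4] rot [  0.    0.1 -62.6]
```

Request:
arm_command(
  motion=[1, -205, -28, -12, 0, 0, -62.6, 1, -205, -28, -12, 0, 0, -62.6, 1, -205, -28, -12, 0, 0, -62.6, 1, -205, -28, -12, 0, 0, -62.6, 1, -205, -28, -12, 0, 0, -62.6, 1, -205, -28, -12, 0, 0, -62.6, 1, -205, -28, -12, 0, 0, -62.6, 1, -205, -28, -12, 0, 0, -62.6, 1, -205, -28, -12, 0, 0, -62.6, 1, -205, -28, -12, 0, 0, -62.6, 1, -205, -28, -12, 0, 0, -62.6],
)

```text
t: 8.45
eef_pos: [425.8, 69.6, 180.1]
tcp_rot: [3.141, 0.001, -0.299]
ft_force: [-0.2, -0.5, -0.8]
opening: 0.872
```

```bash
python3 look.py w5 wrist; python3 - <<'E'
from fit import *
import go
c=env.calibration('wrist');p=np.load('w5.npz')['p'].copy()
x,f=fit([(c,p)],[box(-30,30,-83,95,8)],(443.5,148,-.298));print(x,f)
for l,z in (('jack_grip',40),('saddle_top',48),('handle_pad',83)):
    for r in env.spot_point('wrist',l)[:1]: print(l,r,atz(c,[r['location']],z)[0],place([dict(jack_grip=[0,0,40],saddle_top=[0,-65,48],handle_pad=[0,84,83])[l]],x))
for q in [box(-30,30,-83,95,8),box(-22,22,-30,30,58)]: cv2.polylines(p,[np.int32(proj(c,place(q,x))).reshape(-1,1,2)],True,(255,0,0),1)
for q in place([[0,-65,48],[0,84,83]],x): cv2.circle(p,tuple(int(i) for i in proj(c,[q])[0]),2,(0,255,0),-1)
cv2.imwrite('pics/w5f.png',p[:,:,::-1])
E
```

```text
8.45 [425.80532195  69.62985571 180.1029445 ] [-0.22008549 -0.50320136 -0.78443136]
[ 4.43124871e+02  1.50778664e+02 -3.02768133e-01] -95.48556518554688
jack_grip {'location': [274.3, 117.2], 'confidence': 0.76} [443.78575681 154.05958542  40.        ] [[443.12487144 150.77866363  40.        ]]
saddle_top {'location': [274.2, 186.3], 'confidence': 0.67} [422.62300969  86.70247366  48.        ] [[423.74423943  88.73520223  48.        ]]
handle_pad {'location': [275.9, 11.8], 'confidence': 0.9} [470.89764634 232.55745406  83.        ] [[468.17061126 230.95790606  83.        ]]
```

View pics/w5f.png

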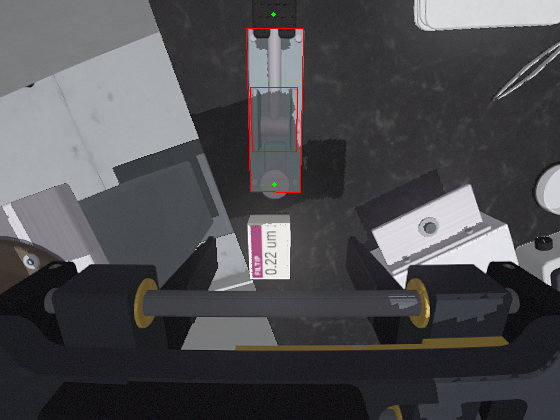

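```bash
python3 -c "
from go import *
rel([443.2,150,23],-.301)"
```

```text
shift [ -7.2 -81.9 157.6] rot [-0.   0.   0.1]
```

Request:
arm_command(
  motion=[1, -3, -40, 0, 0, 0, 0, 1, -7, -82, 0, 0, 0, 0, 1, -7, -82, 40, 0, 0, 0, 1, -7, -82, 80, 0, 0, 0, 1, -7, -82, 115, 0, 0, 0, 1, -7, -82, 140, 0, 0, 0, 1, -7, -82, 152, 0, 0, 0, 1, -7, -82, 157, 0, 0, 0, 1, -7, -82, 157, 0, 0, 0],
)

```text
t: 9.55
eef_pos: [443.3, 150.1, 23.4]
tcp_rot: [3.141, 0.001, -0.298]
ft_force: [-0.4, -0.1, 0.3]
opening: 1.004
```

Request:
arm_command(
  motion=[-1, 0, 0, 0, 0, 0, 0, -1, 0, 0, 0, 0, 0, 0, -1, 0, 0, 0, 0, 0, 0, -1, 0, 0, 0, 0, 0, 0, -1, 0, 0, 0, 0, 0, 0, -1, 0, 0, 0, 0, 0, 0, -1, 0, 0, 0, 0, 0, 0, -1, 0, 0, 0, 0, 0, 0],
)

```text
t: 10.35
eef_pos: [443.3, 150.1, 23.7]
tcp_rot: [-3.142, 0.0, -0.298]
ft_force: [-0.9, -0.2, 1.0]
opening: 0.459
```

```bash
python3 look.py w6 wrist; python3 look.py s6 scene
```

```text
10.35 [443.30820531 150.1479076   23.65585256] [-0.90678327 -0.16942962  1.03410827]
10.4 [443.28843401 150.12815858  23.64672017] [-0.8896308   0.2025219   1.77729191]
```

View pics/w6.png

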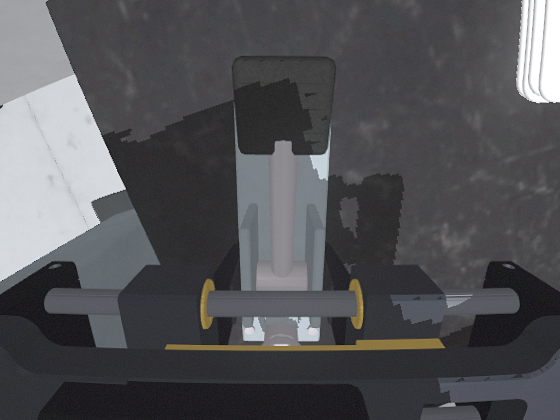

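View pics/s6.png

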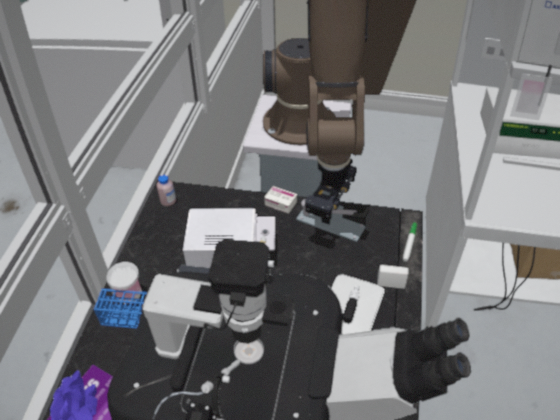

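```bash
python3 - <<'E'
from fit import *
z=np.load('w6.npz');c=env.calibration('wrist');c['cam_to_world']=z['T'];p=z['p'].copy()
for zz in (81,83):
    x,f=fit([(c,z['p'])],[box(-18,18,66,102,zz)],(443.3,150.1,-.298));print(x,f)
print(((np.array([443.3,150.1])-x[:2])@R(x[2])))
for q in [box(-30,30,-83,95,8),box(-22,22,-30,30,58),box(-18,18,66,102,83)]: cv2.polylines(p,[np.int32(proj(c,place(q,(443.3,150.1,-.298)))).reshape(-1,1,2)],True,(255,0,0),1)
cv2.imwrite('pics/w6f.png',p[:,:,::-1])
E
```

```text
[ 4.43640606e+02  1.52948116e+02 -2.97363743e-01] -64.31595611572266
[ 4.32437936e+02  1.19971338e+02 -3.11640208e-01] -87.48640441894531
[ 1.10080109 32.00795096]
```

View pics/w6f.png

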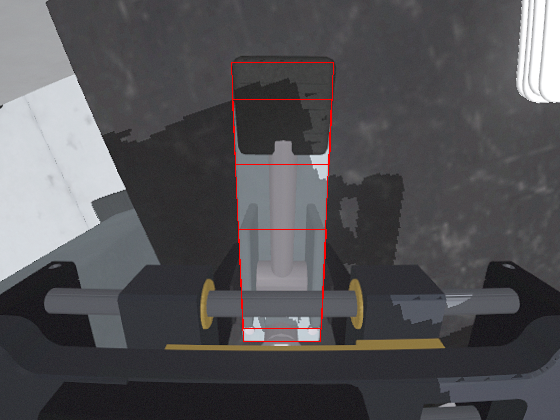

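```bash
python3 -c "
from go import *
rel([541.9,134.6,83],.182)"
```

```text
shift [ 98.8 -14.1 -59.3] rot [ -0.    0.  -27.5]
```

Request:
arm_command(
  motion=[-1, 0, 0, -8, 0, 0, 0, -1, 0, 0, -25, 0, 0, 0, -1, 0, 0, -45, 0, 0, 0, -1, 10, -2, -60, 0, 0, -3, -1, 25, -4, -60, 0, 0, -7, -1, 45, -7, -60, 0, 0, -13, -1, 65, -10, -60, 0, 0, -19, -1, 85, -13, -60, 0, 0, -24, -1, 95, -14, -60, 0, 0, -27, -1, 99, -14, -60, 0, 0, -27.5, -1, 99, -14, -60, 0, 0, -27.5],
)

```text
t: 11.55
eef_pos: [541.7, 134.2, 83.4]
tcp_rot: [-3.141, 0.001, 0.18]
ft_force: [-0.8, 0.8, -7.8]
opening: 0.463
```

```bash
python3 look.py w7 wrist; python3 look.py s7 scene; python3 look.py t7 top;python3 -c "
from go import *
rel([541.9,134.6,26.5],.182)
import cv2
a=cv2.imread('pics/s7.png')[150:300,180:440];b=cv2.imread('pics/t7.png')[120:270,170:430]
cv2.imwrite('pics/st7.png',cv2.resize(np.vstack([a,b]),None,fx=2,fy=2,interpolation=2))"
```

```text
11.55 [541.727982   134.24083679  83.3971212 ] [-0.80017882  0.78088511 -7.84120445]
11.6 [541.30736031 134.37927334  83.41216549] [-0.9029938  -0.07735645 -7.92341825]
11.65 [541.19966931 134.44679126  83.49390224] [-0.4777525  -0.35194791 -7.11313152]
shift [ 0.7  0.1 57.1] rot [-0.   0.1 -0.1]
```

View pics/w7.png

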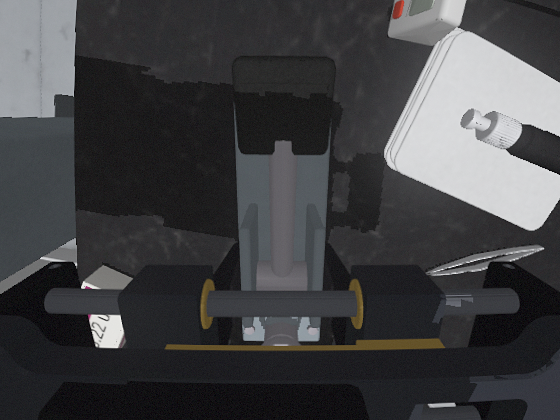

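View pics/st7.png

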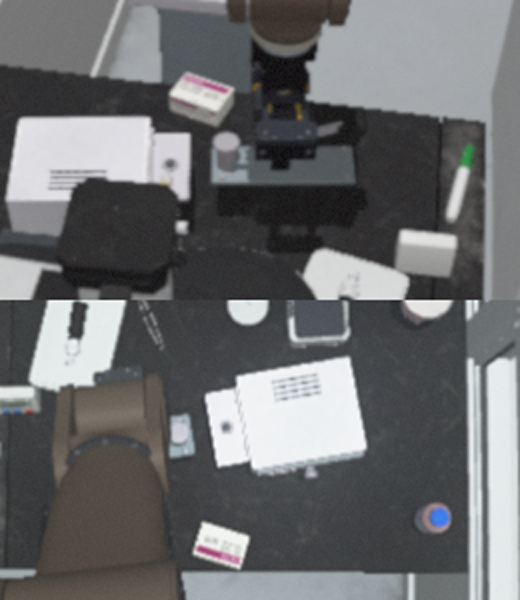

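```bash
python3 - <<'E'
import cv2
a=cv2.imread('pics/s7.png')[195:255,245:325];b=cv2.imread('pics/t7.png')[160:220,240:320]
cv2.imwrite('pics/st7z.png',cv2.resize(np.hstack([a,b]) if 0 else cv2.hconcat([a,b]),None,fx=5,fy=5,interpolation=2))
E
```

```text
(no output)
```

View pics/st7z.png

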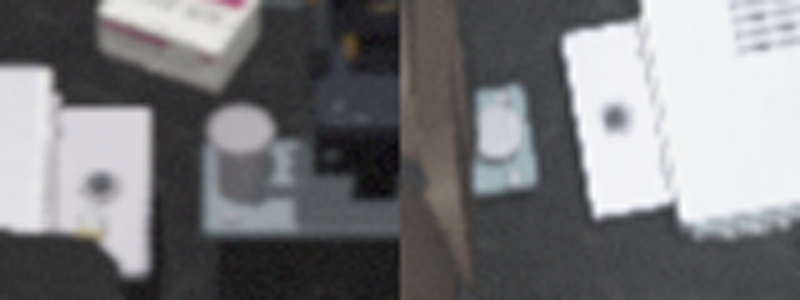

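```bash
python3 - <<'E'
from fit import *
s=env.state();print(s['eef_pos'])
for n,a,b in (('scene',(292.8,220.4),(264.6,231)),('top',(259.3,185.6),(283,183))):
    c=env.calibration(n)
    S=atz(c,[a],107.8)[0];B=atz(c,[b],71)[0]
    d=(S-B)[:2]; print(n,S,B,'rel unit frame',d@R(.182))
E
```

```text
[541.24809333 134.53457876  83.58490913]
scene [554.82427809  70.98963356 107.8       ] [567.96669006   2.10540214  71.        ] rel unit frame [-0.45751506 70.1252523 ]
top [552.76535533  68.51973803 107.8       ] [5.65200870e+02 3.68916679e-01 7.10000000e+01] rel unit frame [ 0.10496164 69.27600932]
```

Request:
arm_command(
  motion=[-1, 0, 0, 25, 0, 0, 0, -1, 0, 0, 45, 0, 0, 0, -1, 0, 0, 54, 0, 0, 0, -1, 0, 0, 57, 0, 0, 0, -1, 0, 0, 57, 0, 0, 0, -1, 0, 8, 57, 0, 0, 0, -1, 0, 18, 57, 0, 0, 0, -1, 0, 28, 57, 0, 0, 0, -1, 0, 38, 57, 0, 0, 0, -1, 0, 48, 57, 0, 0, 0, -1, 0, 56, 57, 0, 0, 0, -1, 0, 62, 57, 0, 0, 0, -1, 0, 67, 57, 0, 0, 0, -1, 0, 70, 57, 0, 0, 0, -1, 0, 70, 57, 0, 0, 0, -1, 0, 70, 57, 0, 0, 0],
)

```text
t: 13.3
eef_pos: [554.7, 65.7, 26.6]
tcp_rot: [-3.142, 0.0, 0.182]
ft_force: [-0.2, -0.2, -7.4]
opening: 0.463
```

```bash
python3 look.py s8 scene; python3 look.py t8 top;python3 look.py w8 wrist; python3 -c "
import cv2
a=cv2.imread('pics/s8.png')[195:255,225:305];b=cv2.imread('pics/t8.png')[160:220,240:320]
cv2.imwrite('pics/st8.png',cv2.resize(cv2.hconcat([a,b]),None,fx=5,fy=5,interpolation=2))"
```

```text
13.3 [554.69895529  65.74308296  26.63318508] [-0.21099642 -0.17138615 -7.36381299]
13.35 [554.70784736  65.86087555  26.62838908] [-0.60216962  0.15556347 -8.49119074]
13.4 [554.66968859  65.89691384  26.63829507] [ 0.25622146  0.05703642 -8.12039154]
```

View pics/st8.png

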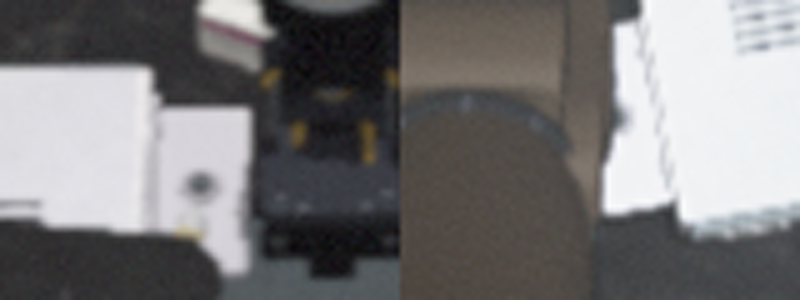

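View pics/w8.png

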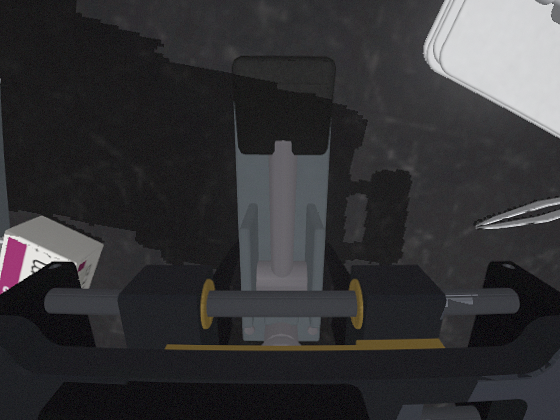

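Request:
arm_command(
  motion=[-1, -0.5, 0, 1.5, 0, 0, 0, -1, -0.5, 0, 3, 0, 0, 0, -1, -0.5, 0, 3.2, 0, 0, 0, -1, -0.5, 0, 3.2, 0, 0, 0],
)

```text
t: 13.85
eef_pos: [554.2, 65.6, 23.7]
tcp_rot: [-3.141, -0.0, 0.182]
ft_force: [-2.1, 1.8, -0.3]
opening: 0.461
```

Request:
arm_command(
  motion=[1, 0, 0, 0, 0, 0, 0, 1, 0, 0, 0, 0, 0, 0, 1, 0, 0, 0, 0, 0, 0, 1, 0, 0, 0, 0, 0, 0, 1, 0, 0, 0, 0, 0, 0, 1, 0, 0, 0, 0, 0, 0, 1, 0, 0, 0, 0, 0, 0, 1, 0, 0, -15, 0, 0, 0, 1, 0, 0, -45, 0, 0, 0, 1, 0, 0, -90, 0, 0, 0, 1, 0, 0, -130, 0, 0, 0, 1, 0, 0, -150, 0, 0, 0],
)

```text
t: 15.05
eef_pos: [555.0, 65.5, 176.8]
tcp_rot: [3.141, -0.004, 0.182]
ft_force: [0.3, -0.5, 0.2]
opening: 1.003
```

```bash
python3 look.py w9 wrist; python3 look.py s9 scene; python3 look.py t9 top; python3 - <<'E'
from fit import *
U=[box(-70,70,-85,85,82),box(-55,55,85,135,66)]; J=[box(-30,30,-83,95,8)]
p=np.load('s9.npz')['p'];c=env.calibration('scene')
xu,_=fit([(c,p)],U,(587,-108.5,.182)); print(xu)
big=cv2.resize(p,None,fx=4,fy=4,interpolation=2)[720:1260,760:1560]
cv2.imwrite('pics/s9z.png',big[:,:,::-1])
E
```

```text
15.05 [555.01589136  65.52423761 176.83550022] [ 0.28854539 -0.47082017  0.21421191]
15.1 [555.78705135  65.56339629 178.71392265] [ 0.16509414 -0.00912926  2.94663172]
15.15 [555.35995224  65.53955544 176.40945057] [-0.01344671  0.09847684 -0.1057669 ]
[ 5.85851621e+02 -1.08704919e+02  2.04323776e-01]
```

View pics/w9.png

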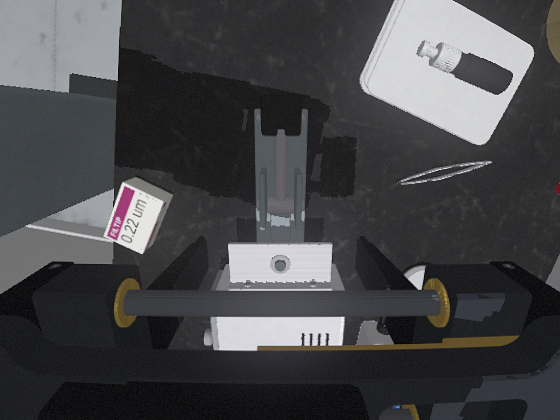

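View pics/s9z.png

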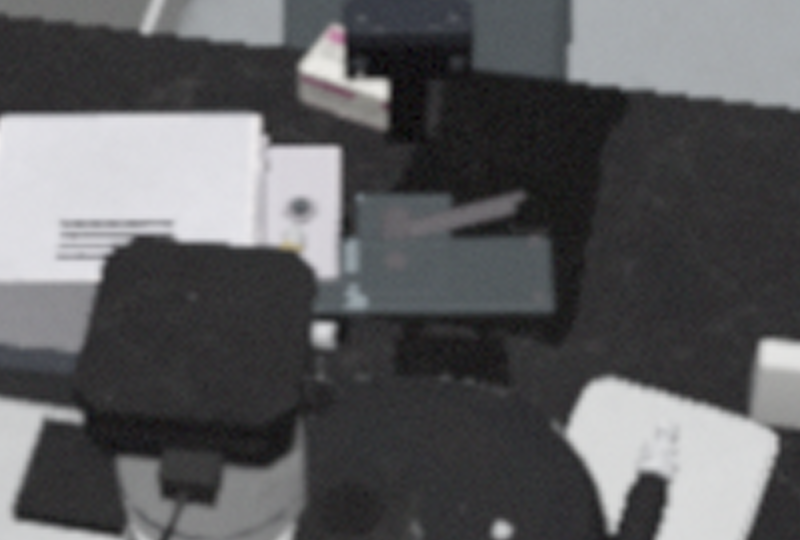

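View pics/t9.png

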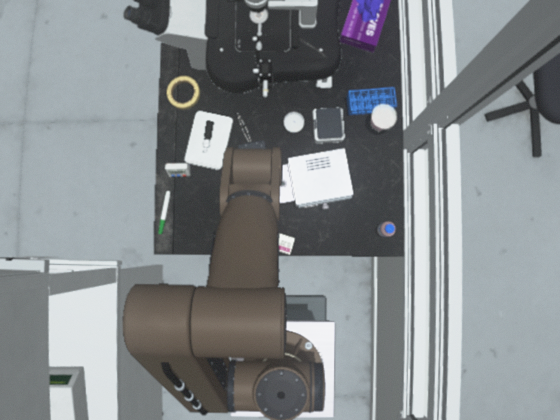

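```bash
python3 - <<'E'
from fit import *
z=np.load('w9.npz');c=env.calibration('wrist');c['cam_to_world']=z['T'];p=z['p']
xu,f=fit([(c,p)],[box(-55,55,85,135,66)],(587,-108.5,.182)); print(xu,f)
B=place([[0,112,72]],xu); print(proj(c,B))
j0=place([[0,177,0]],xu)[0]
xj,f=fit([(c,p)],[box(-30,30,-30,95,8)],(j0[0],j0[1],.182),ss=(1.5,.8)); print(xj,f,'target',j0,'saddle in unit',(xj[:2]-65*np.array([-np.sin(xj[2]),np.cos(xj[2])])-xu[:2])@R(xu[2]))
im=cv2.resize(p,None,fx=2,fy=2,interpolation=2)
for P,x,col in ((box(-55,55,85,135,66),xu,(255,0,0)),(box(-30,30,-83,95,8),xj,(255,0,0)),(box(-30,30,-83,95,8),(j0[0],j0[1],xu[2]),(0,255,0)),(box(-18,18,66,102,83),xj,(255,255,0))):
    cv2.polylines(im,[np.int32(proj(c,place(P,x))*2+1).reshape(-1,1,2)],True,col,1)
cv2.imwrite('pics/w9f.png',im[100:600,200:900,::-1])
E
```

```text
[ 5.85261999e+02 -1.05132160e+02  1.80001840e-01] -107.05865478515625
[[279.94676252 263.54777772]]
[5.54432892e+02 6.54989827e+01 1.74710208e-01] -91.28999328613281 target [553.57344405  69.00811557   0.        ] saddle in unit [ -0.12663671 108.39460468]
```

View pics/w9f.png

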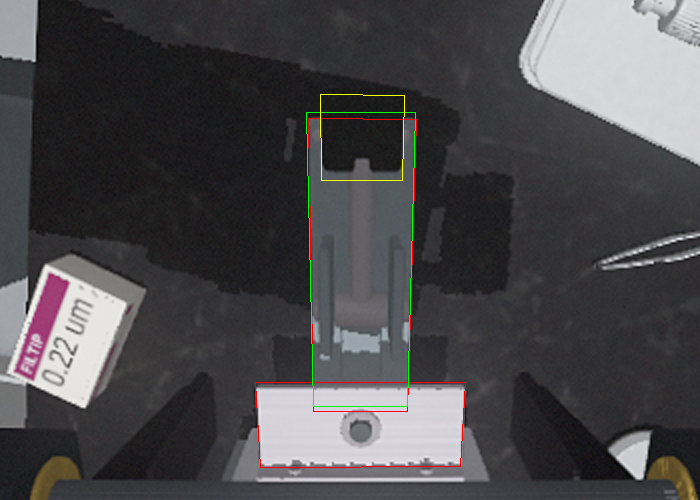

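Request:
arm_command(
  motion=[-1, 0, -50, 0, 0, 0, 0, -1, 0, -100, 0, 0, 0, 0, -1, 0, -150, 0, 0, 0, 0, -1, 0, -200, 0, 0, 0, 0, -1, 0, -240, 0, 0, 0, 0, -1, 0, -260, 0, 0, 0, 0, -1, 0, -260, 0, 0, 0, 0],
)

```text
t: 15.9
eef_pos: [505.9, 323.3, 171.5]
tcp_rot: [3.141, 0.002, 0.185]
ft_force: [-0.2, -0.3, 0.0]
opening: 0.466
```

```bash
python3 look.py s10 scene; python3 look.py t10 top; python3 - <<'E'
from fit import *
rl=box(-55,55,85,135,66);un=box(-70,70,-85,85,82)
for n in ('top','scene'):
    c=env.calibration(n);p=np.load(('s10','t10')[n=='top']+'.npz')['p']
    xu,f=fit([(c,p)],[un,rl] ,(586.5,-108.5,.182)); print(n,xu,f)
    j0=place([[0,177,0]],xu)[0]
    for ss in ((1.5,.8),(3,1.5,.8)):
        xj,f=fit([(c,p)],[box(-30,30,-30,95,8)],(j0[0],j0[1],.182),ss=ss)
        print(xj,f,'saddle in unit',(xj[:2]-65*np.array([-np.sin(xj[2]),np.cos(xj[2])])-xu[:2])@R(xu[2]))
    big=cv2.resize(p,None,fx=4,fy=4,interpolation=2)
    for P,x,col in ((un,xu,(255,0,0)),(rl,xu,(255,0,0)),(box(-30,30,-83,95,8),xj,(255,0,0)),(box(-30,30,-83,95,8),(j0[0],j0[1],xu[2]),(0,255,0))):
        cv2.polylines(big,[np.int32(proj(c,place(P,x))*4+2).reshape(-1,1,2)],True,col,1)
    b=big[560:1060,720:1500] if n=='top' else big[700:1240,660:1460]
    cv2.imwrite(f'pics/{n}10f.png',b[:,:,::-1])
E
```

```text
15.9 [505.8856888  323.31796121 171.52075259] [-0.17638997 -0.34014972  0.00129367]
15.95 [506.33435036 321.84610268 171.68648784] [-0.09556615 -0.22308953 -0.48729012]
top [ 5.84930801e+02 -1.10224155e+02  1.87073730e-01] -213.05657958984375
[5.56121398e+02 5.06169166e+01 1.75338590e-01] -115.69842529296875 saddle in unit [ 0.84442055 98.39740398]
[5.56381539e+02 5.07454595e+01 1.79477121e-01] -115.6775894165039 saddle in unit [ 1.39292108 98.47272189]
scene [ 5.85649974e+02 -1.08727590e+02  2.06402907e-01] -194.22979736328125
[5.62957338e+02 6.83346694e+01 2.45879907e-01] -110.1016616821289 saddle in unit [ 16.6415921  113.00529565]
[5.62962508e+02 6.83361019e+01 2.45856062e-01] -110.09781646728516 saddle in unit [ 16.64539722 113.00557705]
```

View pics/top10f.png

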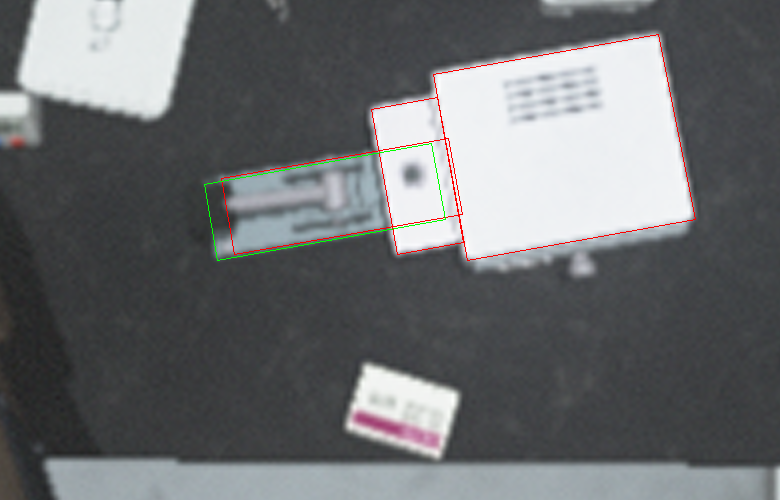

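View pics/scene10f.png

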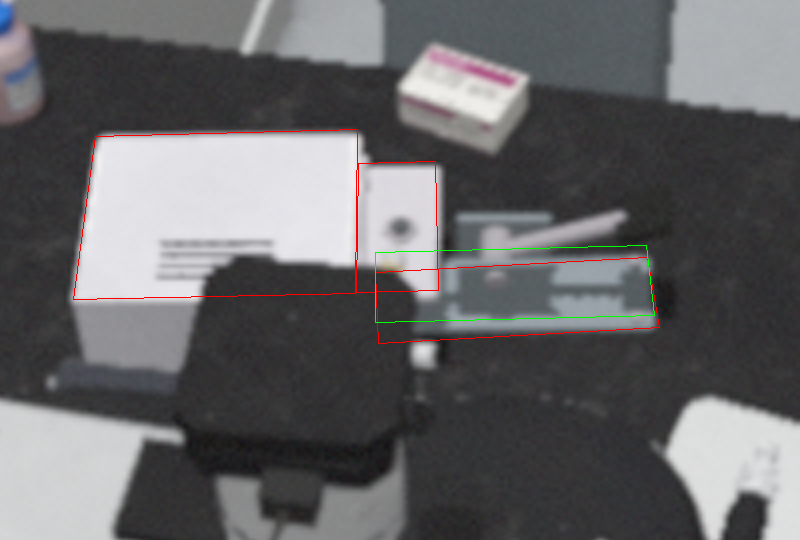

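```bash
python3 - <<'E'
from fit import *
rl=box(-55,55,85,135,66);un=box(-70,70,-85,85,82)
def seg(a,b,n): return np.array(a)+(np.array(b)-np.array(a))*np.linspace(0,1,n)[:,None]
for n in ('top','scene','wrist'):
    z=np.load(dict(top='t10',scene='s10',wrist='w9')[n]+'.npz');c=env.calibration(n);p=z['p'];c['cam_to_world']=z['T']
    segs=[seg([30,-25,8],[30,92,8],40)]
    if n!='scene': segs.append(seg([-30,-25,8],[-30,92,8],40))
    ends=[seg([22,95,8],[29,95,8],15)]+([seg([-29,95,8],[-22,95,8],15)])
    for s in (1.0,.7):
        g=gmag(p,s); 
        def sc(x):
            def m(L): 
                uv=proj(c,place(np.vstack(L),x)).astype(np.float32); return cv2.remap(g,uv[:,0],uv[:,1],cv2.INTER_LINEAR).mean()
            return m(segs)+m(ends)
        best=max(((sc((x,y,a)),x,y,a) for x in np.arange(548,562,1.) for y in np.arange(56,76,1.) for a in np.arange(.15,.22,.01)))
        b=best
        r=minimize(lambda v:-sc((v[0],v[1],v[2]*.01)),[b[1],b[2],b[3]*100],method='Nelder-Mead'); v=r.x
        xj=np.array([v[0],v[1],v[2]*.01])
        S=xj[:2]-65*np.array([-np.sin(xj[2]),np.cos(xj[2])])
        print(n,s,np.round(xj,3),round(-r.fun),'saddle',S)
    xu,_=fit([(c,p)],[rl] if n=='wrist' else [un,rl],(586,-108.5,.182))
    print('lift from fit',place([[0,112,56]],xu)[0])
    big=cv2.resize(p,None,fx=4,fy=4,interpolation=2)
    B=proj(c,place([[0,112,72]],xu))[0]
    cv2.polylines(big,[np.int32(proj(c,place(box(-30,30,-83,95,8),xj))*4+2).reshape(-1,1,2)],True,(255,0,0),1)
    cv2.circle(big,tuple(int(i*4+2) for i in B),2,(0,255,0),-1)
    o=np.int32(proj(c,place([[0,40,30]],xj))[0]*4)
    cv2.imwrite(f'pics/{n}11.png',big[max(0,o[1]-270):o[1]+270,max(0,o[0]-350):o[0]+350,::-1])
E
```

```text
top 1.0 [5.58239e+02 4.38880e+01 2.16000e-01] 238 saddle [572.1792491  -19.59960559]
top 0.7 [5.54004e+02 5.49650e+01 1.13000e-01] 225 saddle [561.33938342  -9.61994208]
lift from fit [ 5.64019730e+02 -1.54267238e-01  5.60000000e+01]
scene 1.0 [5.58765e+02 6.73740e+01 2.02000e-01] 240 saddle [571.80781762   3.69561056]
scene 0.7 [5.6e+02 6.8e+01 2.1e-01] 240 saddle [573.54989349   4.42799054]
lift from fit [562.93896837   0.91820371  56.        ]
wrist 1.0 [5.54432e+02 6.57260e+01 1.75000e-01] 236 saddle [565.77192184   1.72320872]
wrist 0.7 [5.54438e+02 6.57540e+01 1.75000e-01] 237 saddle [565.72669657   1.74138238]
lift from fit [565.29994676   5.07207322  56.        ]
```

View pics/top11.png

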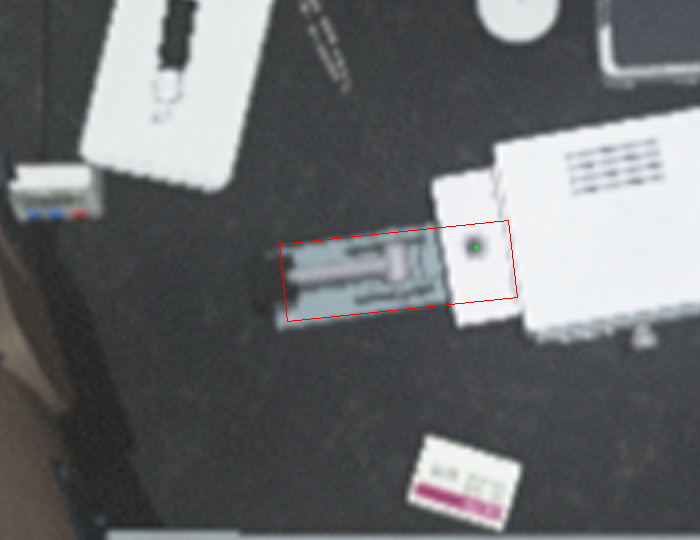

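View pics/scene11.png

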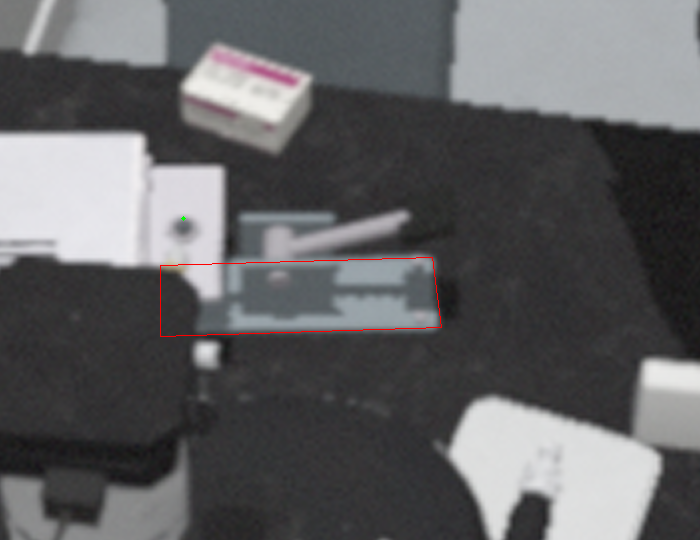

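View pics/wrist11.png

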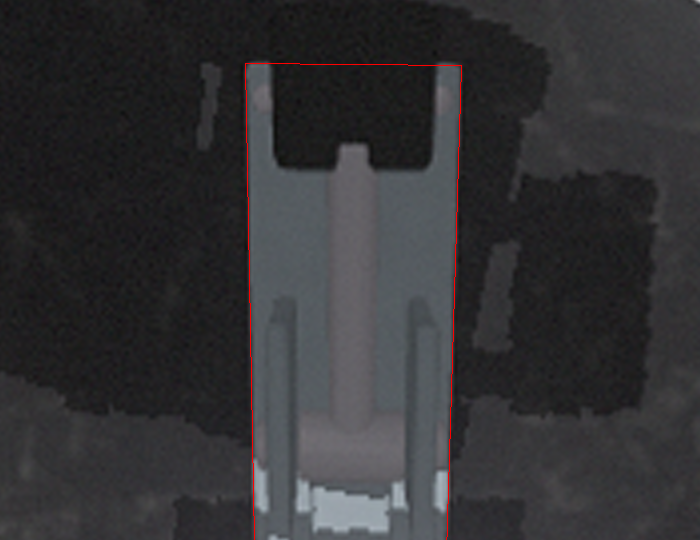

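```bash
python3 - <<'E'
from fit import *
for n,o,cs,b in (('top',(720,560),[(217,257),(208,182)],(413,174)),('scene',(660,700),[(657,327),(649,257)],(401,227))):
    c=env.calibration(n); f=lambda q:((np.array(o)+q)-1.5)/4
    for zb in (70,):
        B=atz(c,[f(b)],zb)[0]
        for q in cs:
            C=atz(c,[f(q)],8)[0]; print(n,q,C,B,(C-B)[:2]@R(.182))
E
python3 - <<'E'
import cv2
a=cv2.imread('pics/t10.png')[170:215,225:295];b=cv2.imread('pics/s10.png')[215:260,265:335]
cv2.imwrite('pics/z12.png',cv2.resize(cv2.vconcat([a,b]),None,fx=8,fy=6.6,interpolation=2) if 0 else cv2.resize(a,None,fx=10,fy=10,interpolation=0))
cv2.imwrite('pics/z13.png',cv2.resize(b,None,fx=10,fy=10,interpolation=0))
E
```

```text
top (217, 257) [507.3680702  151.82862825   8.        ] [564.94728587   0.74684814  70.        ] [-29.28288406 159.00812262]
top (208, 182) [565.44685484 159.68750352   8.        ] [564.94728587   0.74684814  70.        ] [ 29.25908405 156.22511802]
scene (657, 327) [569.27636105 166.80096493   8.        ] [568.19477557   2.82023864  70.        ] [ 30.74372501 161.07660226]
scene (649, 257) [510.69211988 154.38439251   8.        ] [568.19477557   2.82023864  70.        ] [-29.12028041 159.46867222]
```

View pics/z12.png

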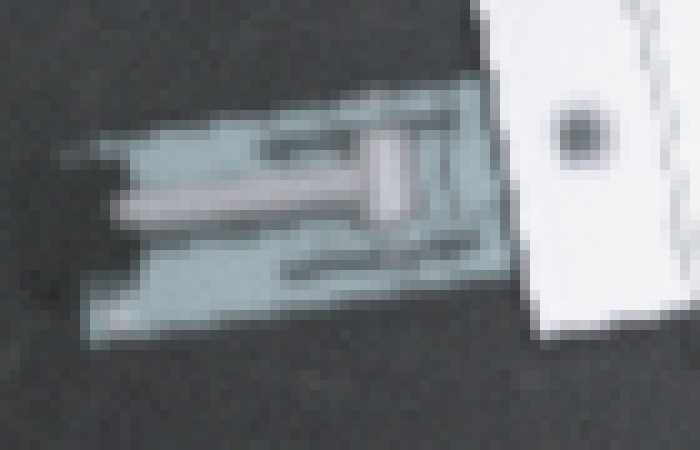

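View pics/z13.png

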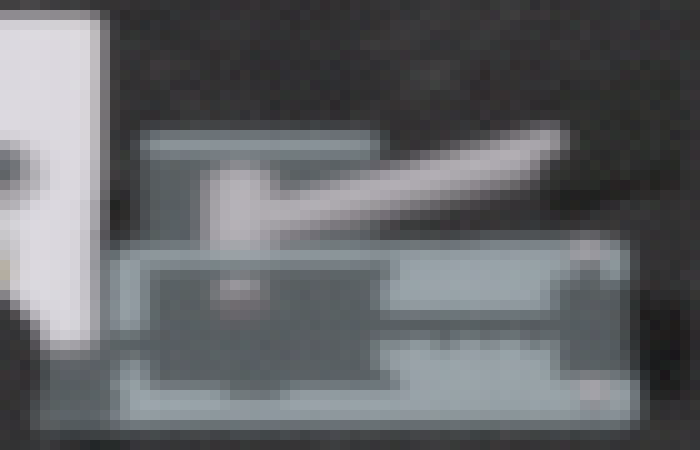

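```bash
python3 -c "
from go import *
print(env.state()['eef_pos'])
rel([539,149,105],.182)"
```

```text
[506.70729287 320.94628322 172.02298629]
shift [  0.6 174.9  67.1] rot [0.  0.1 0. ]
```

Request:
arm_command(
  motion=[-1, 0.5, 40, 0, 0, 0, 0, -1, 0.5, 85, 10, 0, 0, 0, -1, 0.5, 130, 30, 0, 0, 0, -1, 0.5, 160, 50, 0, 0, 0, -1, 0.5, 172, 62, 0, 0, 0, -1, 0.5, 174, 67, 0, 0, 0, -1, 0.5, 174, 67, 0, 0, 0, -1, 0.5, 174, 67, 0, 0, 0],
)

```text
t: 16.8
eef_pos: [539.3, 151.1, 106.9]
tcp_rot: [-3.141, -0.001, 0.183]
ft_force: [-1.0, 0.2, 0.9]
opening: 0.004
```

```bash
python3 look.py w14 wrist; python3 look.py s14 scene;  python3 -c "
from go import *
rel([539,149,84],.182)
a=cv2.imread('pics/s14.png')[180:280,220:380]
cv2.imwrite('pics/s14z.png',cv2.resize(a,None,fx=4.5,fy=4.5,interpolation=2))"
```

```text
16.8 [539.28736739 151.08582665 106.91100168] [-1.00412064  0.1649856   0.91785056]
16.85 [539.32580962 151.26609295 107.08902354] [-0.35934563 -0.38766721  0.44324197]
shift [-0.7  2.2 23.1] rot [-0.  -0.1  0.1]
```

View pics/w14.png

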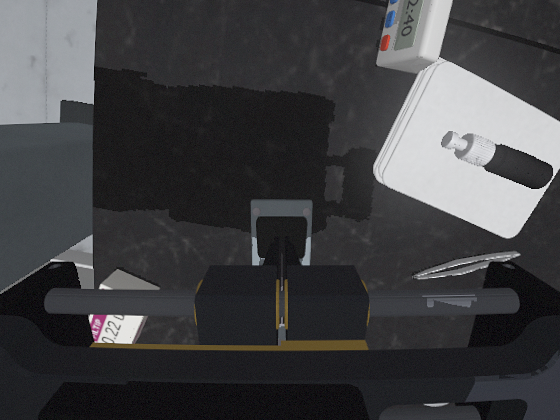

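View pics/s14z.png

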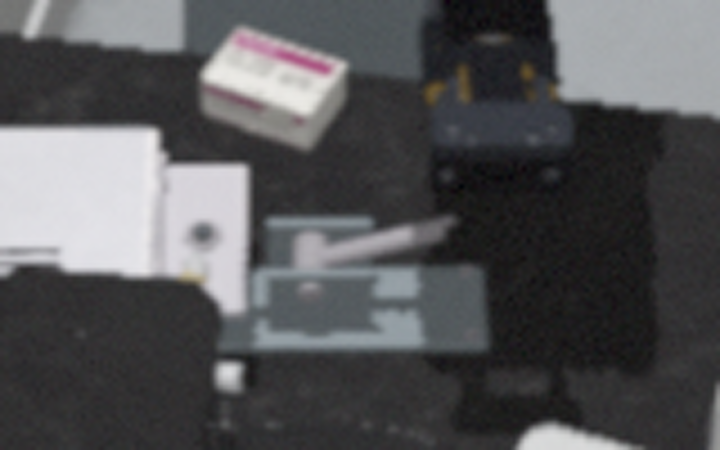

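Request:
arm_command(
  motion=[-1, -0.5, 2, 12, 0, 0, 0, -1, -0.5, 2, 20, 0, 0, 0, -1, -0.5, 1, 25, 0, 0, 0, -1, -0.5, 0, 29, 0, 0, 0, -1, -0.5, -1, 33, 0, 0, 0, -1, -0.5, -2.5, 37, 0, 0, 0, -1, -0.5, -2.5, 37, 0, 0, 0],
)

```text
t: 17.6
eef_pos: [538.2, 152.6, 69.0]
tcp_rot: [3.142, 0.0, 0.182]
ft_force: [-0.3, 0.0, 1.0]
opening: 0.004
```

```bash
python3 look.py w15 wrist; python3 look.py s15 scene;  python3 -c "
from go import *
a=cv2.imread('pics/s15.png')[180:280,220:380]
cv2.imwrite('pics/s15z.png',cv2.resize(a,None,fx=4.5,fy=4.5,interpolation=2))"
```

```text
17.6 [538.21107379 152.62858325  69.00723188] [-0.34068359  0.00671203  1.02790372]
17.65 [538.24206906 152.57106545  69.26396052] [-0.21057471 -0.88099013  1.32217632]
```

View pics/w15.png

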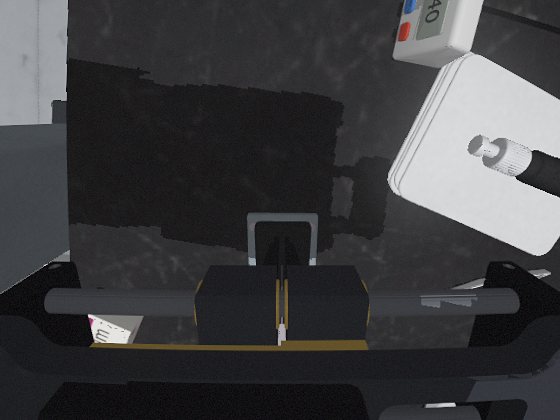

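View pics/s15z.png

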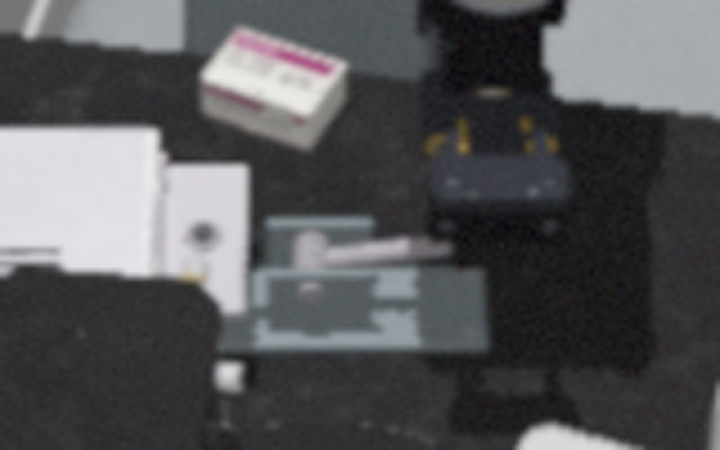

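Request:
arm_command(
  motion=[-1, 0, -0.7, 3, 0, 0, 0, -1, 0, -1.3, 6, 0, 0, 0, -1, 0, -1.9, 9, 0, 0, 0, -1, 0, -2.4, 12, 0, 0, 0, -1, 0, -2.8, 15, 0, 0, 0, -1, 0, -3, 18, 0, 0, 0, -1, 0, -3.2, 21, 0, 0, 0, -1, 0, -3.3, 24, 0, 0, 0, -1, 0, -3.2, 27, 0, 0, 0, -1, 0, -3.1, 29.5, 0, 0, 0, -1, 0, -3, 31, 0, 0, 0, -1, 0, -3, 31, 0, 0, 0],
)

```text
t: 18.9
eef_pos: [538.1, 155.4, 38.8]
tcp_rot: [3.141, -0.001, 0.182]
ft_force: [-1.6, -2.0, 7.7]
opening: 0.001
```

```bash
python3 look.py w16 wrist; python3 look.py s16 scene;  python3 -c "
from go import *
a=cv2.imread('pics/s16.png')[180:280,180:340]
cv2.imwrite('pics/s16z.png',cv2.resize(a,None,fx=4.5,fy=4.5,interpolation=2))"
```

```text
18.9 [538.07301917 155.42599862  38.82802782] [-1.57047115 -2.04255438  7.7035867 ]
18.95 [538.0438032  155.42178867  38.91121616] [-1.59277894 -0.89937704  8.2876427 ]
```

View pics/s16z.png

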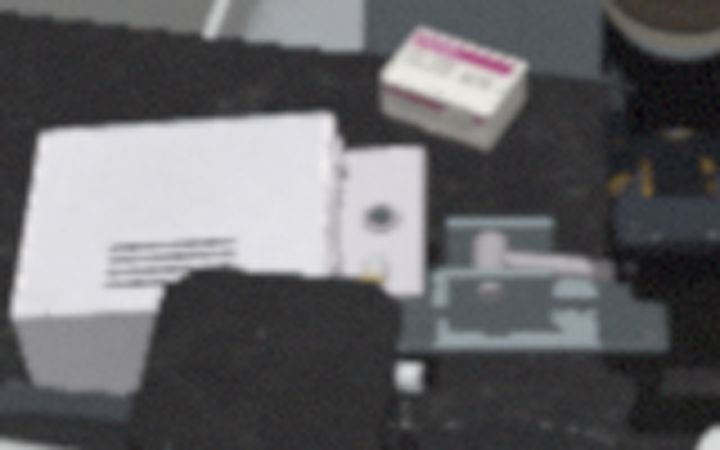

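Request:
arm_command(
  motion=[-1, 0, 0, 1.5, 0, 0, 0, -1, 0, 0.2, 2.5, 0, 0, 0, -1, 0, 0.2, 2.5, 0, 0, 0],
)

```text
t: 19.3
eef_pos: [538.2, 155.3, 37.2]
tcp_rot: [3.142, -0.002, 0.182]
ft_force: [-4.2, -2.4, 17.8]
opening: 0.003
```

Request:
arm_command(
  motion=[-1, 0, 0, 0.8, 0, 0, 0, -1, 0, 0, 0.8, 0, 0, 0, -1, 0, 0, 0.8, 0, 0, 0],
)

```text
t: 19.6
eef_pos: [538.2, 155.3, 36.8]
tcp_rot: [3.141, -0.002, 0.182]
ft_force: [-6.1, -1.9, 21.3]
opening: 0.003
```

```bash
python3 look.py w17 wrist; python3 look.py s17 scene; python3 look.py t17 top; python3 - <<'E'
from fit import *
a=cv2.imread('pics/s17.png')[150:290,130:410]
cv2.imwrite('pics/s17z.png',cv2.resize(a,None,fx=2.8,fy=2.8,interpolation=2))
c=env.calibration('scene')
z=np.load('s17.npz');z0=np.load('s10.npz')
for q in (z0,z):
    m=np.zeros((420,560),bool); m[222:234,262:268]=1   # rail around bolt
    P,_=cloud(c,m,q['d']); print('bolt area z',np.median(P,0))
    m[:]=0; m[215:225,195:215]=1
    P,_=cloud(c,m,q['d']); print('top z',np.median(P,0))
for n in ('medium_a','timer','carton','drawer_knob'):
    for cam in ('scene','top'):
        for r in env.spot_point(cam,n)[:1]: print(n,cam,r['confidence'],atz(env.calibration(cam),[r['location']],0 if n!='drawer_knob' else 47)[0])
E
```

```text
19.6 [538.21162951 155.3037881   36.81624485] [-6.10215349 -1.90125584 21.30622141]
19.65 [538.18780496 155.30460602  36.82398978] [-5.3932831  -1.47534995 21.87946634]
19.7 [538.20740245 155.31402895  36.82114937] [-5.67780246 -1.00785957 21.98827014]
bolt area z [552.05673058  -1.55654015  67.11770024]
top z [ 564.58123058 -153.62900307   81.58548589]
bolt area z [568.70490889   2.12669304  82.38134399]
top z [ 568.3248194  -153.19450619   84.0506964 ]
medium_a scene 0.66 [ 434.14083362 -316.75347287    0.        ]
medium_a top 0.67 [ 434.23630076 -310.94378416    0.        ]
timer scene 0.74 [617.22759954 325.38380632   0.        ]
timer top 0.6 [618.54225643 325.23384243   0.        ]
carton scene 0.91 [379.34928132   4.29479598   0.        ]
carton top 0.68 [389.31993439  -2.05772341   0.        ]
```

View pics/s17z.png

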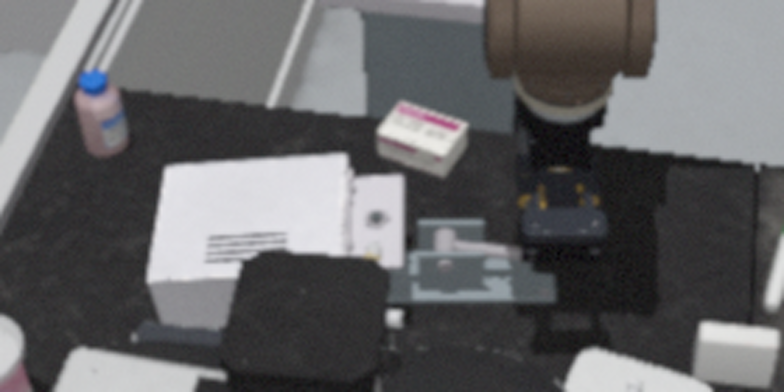

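View pics/w17.png

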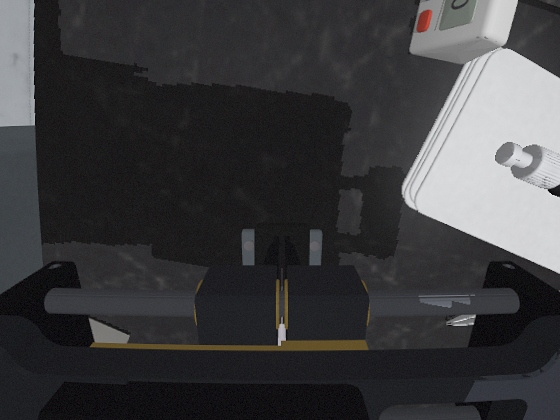

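```bash
python3 - <<'E'
import cv2
a=cv2.imread('pics/t10.png')[130:260,260:420];b=cv2.imread('pics/t17.png')[130:260,260:420]
cv2.imwrite('pics/t17z.png',cv2.resize(cv2.hconcat([a,b]),None,fx=2.5,fy=2.5,interpolation=2))
E
```

```text
(no output)
```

View pics/t17z.png

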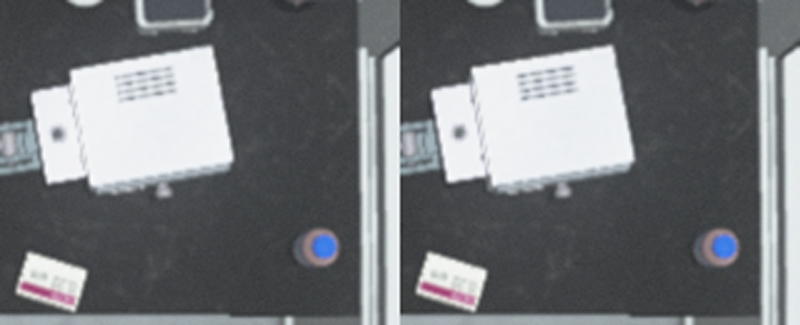

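Before and after lifting, the top views match: drawer home, unit in place, carton and bottle untouched. I'm handing in now.

```bash
python3 -c "
from cell import env
print(env.job_done()); print(env.state()['eef_pos'],env.state()['ft_force'])"
```

```text
the job is handed in; nothing more can be done
None
the job is handed in; nothing more can be done
```

The job is handed in at about 20 s. The drawer is home, the jack stands under the lift point, and the arm is still holding its handle down so the rail side of the unit stays raised.

**What I did**
- **Drawer:** I pushed it home by its knob until the stop, seen as the force rising to about 14 N. The knob then measured 94.3 mm in front of the unit's origin, against 94 mm expected. The last millimetre or two of pushing may have slid the unit by up to about 1 mm.
- **Jack:** I carried it by its side plates with the handle up, slid it in 3 mm above the bench and set it down.
- **Handle:** I pressed the pad along its arc to the stop. The fingertips ended at 36.8 mm with about 22 N, up from about 8 N while lifting.

**Last checks**
- **Lift:** depth near the bolt rose by about 15 mm.
- **Bystanders:** in the top view, the bottle and carton look unchanged from before to after the lift, and the unit has not shifted. The timer's last measured position was within about 9 mm of its first, which is network scatter; I did not compare it in a close-up.

**Where the checks disagreed**
- **Saddle position:** the top and scene cameras put the saddle within about 2 mm of the lift point. The wrist camera suggested about 3.6 mm too far in. I trusted the first two and left the jack where it was.
- **Drawer after lifting:** the network no longer reported the knob, so that it is still home rests on the top picture only.

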